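# Check that a trolley brake lever stops short of its bar

### The arm

A 7-joint arm with a two-finger parallel gripper is mounted at the origin on a cart in front of the work surface, level with it; the furniture and walls round the work are solid. World frame = base frame: x ahead of the robot, y to its left, z up, the work surface at z = 0. Lengths are in m, angles in rad, forces in N, time in s.
With the tool pointing down it reaches from about 0.425 to 0.875 m from the base axis. Payload 9.9 kg.
Tool frame: the origin (TCP) lies midway between the tips of the shut fingers; the grasp point (between the pads) lies 19 mm behind it; x points along the fingers, y is the direction in which the jaws open and shut, and the axes are right-handed (so a half turn about x gives the same grasp; the last joint's range is limited). The gripper opens to 85 mm and grips with 20 to 120 N. Pads are 22 mm wide; open, the fingers measure 114 mm over their backs; the gripper's body (76 mm by 85 mm) begins 54 mm behind the grasp point. The pads swing forward as they close: fully open they stand 13 mm farther back than shut.
Start: joints at [1.101, 0.576, 0.025, 1.437, -0.015, 1.129, -0.057], TCP at [0.254, -0.625, 0.231] pointing down, gripper open.
Joint ranges: [-2.76, 2.76], [-0.34, 2.15], [-1.52, 1.57], [0.19, 2.46], [-1.09, 4.23], [0.17, 1.99], [-2.82, 2.82]. Speed limits (rad/s): [2.22, 2.22, 3.01, 3.01, 3.14, 3.14, 3.14].

### API

Orientations are given as a unit quaternion [x, y, z, w].
In Python, from workcell import read_state, get_image, get_calibration, sign_off, find_in, masks_of, place_of gives the robot as it stands.
- The arm moves only by the shell command python3 -m jog 'ROWS' [FORCE]. ROWS is text: rows parted by semicolons, each of 7 numbers parted by spaces: the shift along the tool's x, y, z in cm, then the turn, a rotation vector about the tool's x, y, z in rad, then the opening in per cent of the stroke, from 0 (shut) to 100 (fully open). In form: x y z ax ay az grip; .... A call has 1 to 20 rows; each row is the pose to reach, as a shift and turn from the pose commanded when the call began, along the tool's axes at that moment; what a row does not reach only later rows make up. A row lasts 1/12 s, in which the tool goes at most 41.7 mm and 7.16 degrees, less where a joint would pass 70% of its speed; a pose out of reach is approached as far as the arm can. A call with a gripper value outside its range is refused whole. The fingers move at their own pace and stop on an object; FORCE is the grip in N (left out, the last holds). Time passes only in rows, so rows that repeat a pose let the fingers close. It gives the time, the measured TCP pose, the force and the opening at its end, in the units of the state.
- read_state(): the state, without advancing time (a new reading comes with each control period).
- get_image(name): name is "side" or "top" or "wrist"; returns the picture (400x640x3 uint8, blue, green, red); there is no depth.
- get_calibration(name): a dict with "fov_y" (degrees; the focal length in pixels is half the picture's height over the tangent of half this angle, whatever the lens; pixels are square), "cx", "cy" (the principal point, pixels), "dist_coeffs" ([k1, k2, p1, p2, k3] as OpenCV has them; the pictures are not rectified), "R" (3x3) and "t" (3): a world point X has camera coordinates R X + t. Camera axes: x right, y down, z forward; pixel columns grow to the right and rows downward; lengths in m; the calibration is good to about 2 mm. A picture is of the moment at which its call begins: read the wrist's pose just before it. get_calibration takes no time and is no camera call; for the wrist camera it gives the pose at the moment of the call.
- sign_off(): hands the job in, once; it reports no verdict.
Trained networks look in the newest picture that a camera, given by its name, has taken for a name from the list of things; names that differ only in an ending like _2 or _b are one class to them, and where a whole thing is asked for, a point or a joint stands for the part that bears it (a point fixed in the world has none). Each returns a list of dicts, best first, with "score" (0 to 1); they miss things now and then, are a little off and sometimes report something else, mostly with a low value. They report only what shows in the picture. A call takes as long as a camera call.
- find_in(thing, camera): "rect" ([left, top, right, bottom] in pixels, round what is visible of it).
- masks_of(thing, camera): "region" (400x640 bool, what is visible of it) and "rect" ([left, top, right, bottom] in pixels, round what is visible of it).
- place_of(thing, camera): "at" ([column, row] in pixels: a listed point, or the origin of a listed thing).
The state is a dict: "t": time; "joints": joint angles; "joint_vel": joint speeds; "joint_torque": joint torques, N m; "ee_pos": TCP position; "ee_rot": TCP orientation; "wrist_force": force on the tool from outside, world axes, zero at the start; "torque": the same for the moment, N m; "finger_gap": opening from 0.0 (shut) to 1.0 (fully open).
Only numpy, scipy, OpenCV 4.12 (cv2) and the standard library are available. Lean on these libraries where they do the work, as an engineer would, in place of code of your own. Each camera call takes 0.05 s, during which the arm holds its last target.

### The job

On the desk stands a trolley push bar with two hand levers; check the long one, the brake. With the outside of the fingers press it in towards the bar until it is firmly on its stop, let it spring all the way out, then press it in to its stop a second time and finish while still holding it there, so that the gap left to the bar can be gauged. Press as a hand would, without ramming or pinching; do not touch the bar or its stand, do not press the short lever, and leave the things around where they are.

Things in the scene. Friction and masses are not known exactly. Their poses are not given: they have to be found in the camera images.
- push_bar: Push bar on a fixed bench stand. Origin: centre of the underside of its grey base plate (90 x 420 x 12 mm). The steel bar, 27 mm thick, 448 mm long, runs along body y, axis 120 mm above the desk; post blocks 40 x 24 mm at y = +-185 mm, tops 146 mm up. Body -x looks to the robot (turned up to 0.2 rad); both levers are on that side and are pressed towards body +x.
- long_mount: Black clamp on the bar that carries the long lever. Origin: on the bar's axis, 120 mm above the desk; axes as the bar's. Collar 38 mm thick, 30 mm wide; its fork reaches 56 mm out to -x, bolt head 19 mm above the axis. The lever points from it towards body -y. The two clamps may have changed places: one near y = +150 mm on the bar, one near -35 mm.
- short_mount: The same black clamp for the short lever, in the other place on the bar; origin and axes alike.
- long_lever (a joint): Brake lever, the longer one: upright hinge at its clamp, 42 mm in front of the bar's axis. 0 = fully out (it springs back there), 0.28 rad = in, on its stop; grows as the lever is pressed to the bar. At the pad point the spring asks about 1.5 N to start, 5 N at the stop; beyond that the stop is hard. On the stop a gap of about 15 mm to the bar is left.
- long_lever_pad (a point): Point on the long lever's outer face, 95 mm from its hinge, 40 mm short of its tip, at mid height. It is a metal blade 135 mm long, 10 mm thick, 18 mm high (111 to 129 mm above the desk), with a round end and a thin rubber strip on its inner face. The point turns with it: x is level, square to the blade, towards the bar (the way to press); y along the blade to the hinge; z up. It moves about 27 mm between out and in.
- short_lever (a joint): The short lever (75 mm from its hinge), otherwise made like the long one: 0 = fully out, 0.28 rad = in. To be left alone.
- short_lever_pad (a point): Point on the short lever's outer face, 50 mm from its hinge, at mid height; axes as for the long lever's point.
- petri_dish: Bystander: glass dish 60 mm wide, 14 mm high, on the desk in front of the bar. Origin: centre of the underside.
- bench_timer: Bystander: grey bench timer 58 x 64 x 20 mm, on the desk in front of the bar. Origin: centre of the underside.
- clear_bottle: Bystander: small clear bottle with a screw cap, 43 mm wide, 95 mm high, behind the bar. Origin: centre of the underside.
- dropper_bottle: Bystander: small brown dropper bottle, 33 mm wide, 88 mm high, behind the bar. Origin: centre of the underside.
- tweezers: Bystander: steel tweezers 16 x 122 x 10 mm, on the desk. Origin: centre of the underside.

How it is judged:
By the outcome, as a careful person would: the job done as asked, in the order asked, and still so for the second after the job is handed in, while the arm keeps its last pose, push and grip.
It also fails if it takes over 42 s, if anything falls off the work surface, if the arm or the gripper's body presses on something with over 40 N, if the wrist force passes 120 N, or if a joint passes its speed limit or range.

## Working session

There is one attempt and no reset: what is moved stays moved. The work goes in short steps, Python scripts to look and compute and a shell command to move; the robot and the scene stay as the last step left them, time stands still between calls to the robot, and variables do not carry over. Pictures are saved under pics/ and viewed, and the job is handed in when it is done.

```bash
mkdir -p pics; ls; cat > h.py <<'E'
import numpy as np, cv2
from workcell import *
def K(c):
    f=200/np.tan(np.radians(c["fov_y"])/2); return np.array([[f,0,c["cx"]],[0,f,c["cy"]],[0,0,1.]])
def ray(cam,px,c=None):
    c=c or get_calibration(cam)
    u=cv2.undistortPoints(np.array([[px]],float),K(c),np.array(c["dist_coeffs"],float))[0,0]
    R=np.array(c["R"]);t=np.array(c["t"])
    d=R.T@np.array([u[0],u[1],1]); return -R.T@t, d/np.linalg.norm(d)
def atz(cam,px,z,c=None):
    o,d=ray(cam,px,c); return o+d*(z-o[2])/d[2]
def tri(rs):
    A=0;b=0
    for o,d in rs:
        P=np.eye(3)-np.outer(d,d);A=A+P;b=b+P@o
    x=np.linalg.solve(A,b); return x,[np.linalg.norm((np.eye(3)-np.outer(d,d))@(x-o)) for o,d in rs]
def proj(cam,X,c=None):
    c=c or get_calibration(cam)
    return cv2.projectPoints(np.array(X,float).reshape(-1,1,3),cv2.Rodrigues(np.array(c["R"]))[0],np.array(c["t"],float),K(c),np.array(c["dist_coeffs"],float))[0][:,0]
E
python3 - <<'E'
from h import *
for n in ["side","top"]:
    cv2.imwrite(f"pics/{n}0.png",get_image(n))
    for th in ["push_bar","long_mount","short_mount","long_lever_pad","short_lever_pad","petri_dish","bench_timer","clear_bottle","dropper_bottle","tweezers"]:
        print(n,th,[(np.round(p["at"],1).tolist(),round(p["score"],2)) for p in place_of(th,n)][:2])
s=read_state();print(s)
E
```

```text
pics
side push_bar [([313.8, 201.1], 0.65)]
side long_mount [([316.7, 151.2], 0.96)]
side short_mount [([300.9, 184.4], 0.88), ([369.0, 188.5], 0.29)]
side long_lever_pad [([350.9, 141.8], 0.62)]
side short_lever_pad [([301.4, 183.3], 0.53), ([330.9, 177.0], 0.47)]
side petri_dish [([368.2, 223.7], 0.63)]
side bench_timer [([369.2, 190.4], 0.57)]
side clear_bottle [([289.3, 186.9], 0.65)]
side dropper_bottle [([294.7, 178.9], 0.51)]
side tweezers [([300.7, 260.4], 0.42)]
top push_bar [([382.0, 210.2], 0.74)]
top long_mount [([403.8, 210.8], 0.8), ([380.5, 211.5], 0.53)]
top short_mount []
top long_lever_pad [([443.1, 249.4], 0.84)]
top short_lever_pad [([336.1, 224.0], 0.74)]
top petri_dish [([328.8, 256.5], 0.58)]
top bench_timer [([398.3, 271.6], 0.74)]
top clear_bottle [([409.6, 173.8], 0.72)]
top dropper_bottle [([432.1, 185.0], 0.56)]
top tweezers [([262.8, 191.2], 0.49)]
{'t': 1.1, 'joints': array([ 1.10119176,  0.57573009,  0.02489825,  1.43712278, -0.0150028 ,
        1.12898803, -0.05650856]), 'joint_vel': array([ 0.00172291, -0.00068614,  0.00114738, -0.0001063 ,  0.00034592,
        0.0010067 , -0.00060499]), 'joint_torque': array([ 1.52332752e-03, -7.65524125e+01,  2.24935457e+00, -2.86307412e+01,
        1.54136354e-02,  2.98372201e-03,  3.85924159e-05]), 'ee_pos': array([ 0.25401032, -0.62537656,  0.2312605 ]), 'ee_rot': array([-0.69398891, -0.13557678,  0.6939952 , -0.13553225]), 'wrist_force': array([ 0.44375984, -0.02165609,  0.53487409]), 'torque': array([-0.01476382,  0.02836808,  0.00404758]), 'finger_gap': 1.002068730850449}
```

View pics/side0.png

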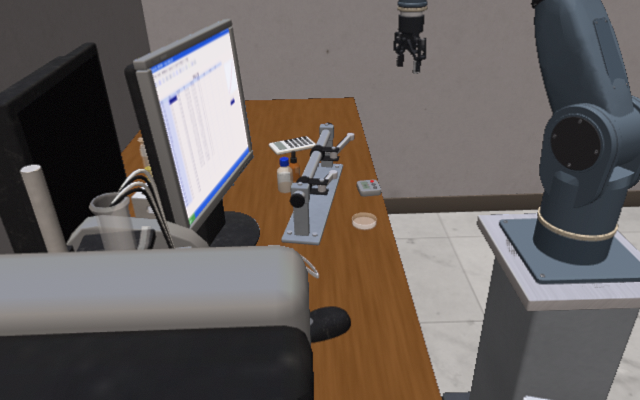

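View pics/top0.png

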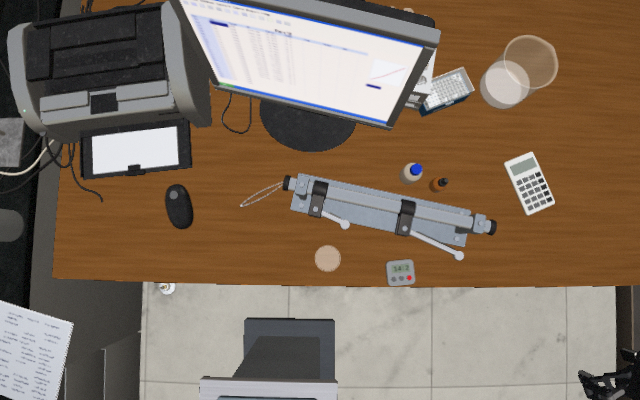

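```bash
python3 - <<'E'
from h import *
for a in ["side","top"]:
    c=get_calibration(a);print(a,c["fov_y"],-np.array(c["R"]).T@c["t"],np.array(c["R"])[2])
def T(s,t,name): print(name,*[np.round(q,4) for q in tri([ray("side",s),ray("top",t)])])
T([316.7,151.2],[403.8,210.8],"longmount")
T([350.9,141.8],[443.1,249.4],"longpad")
T([301.4,183.3],[336.1,224.0],"shortpad")
T([313.8,201.1],[382,210.2],"bar")
T([289.3,186.9],[409.6,173.8],"clear")
T([294.7,178.9],[432.1,185],"dropper")
for n,p,z in [("bar",[382,210.2],0),("lm",[403.8,210.8],.12),("lm2",[380.5,211.5],.12),("lp",[443.1,249.4],.12),("sp",[336.1,224],.12),("petri",[328.8,256.5],0),("timer",[398.3,271.6],0),("tw",[262.8,191.2],0)]:
    print(n,np.round(atz("top",p,z),4))
E
```

```text
side 44.08102211485751 [0.5601681  0.88879734 0.64198621] [-0.01301227 -0.87842808 -0.47769738]
top 52.85968449921785 [ 0.46614414 -0.1134112   0.94291867] [ 0.11339957 -0.00434545 -0.99353996]
longmount [ 0.5404 -0.2855  0.128 ] [0.0024 0.0024]
longpad [ 0.4538 -0.3682  0.1177] [0.0066 0.0066]
shortpad [ 0.5464 -0.1484  0.105 ] [0.0362 0.0362]
bar [ 0.5521 -0.2615 -0.0061] [0.0017 0.0017]
clear [ 0.6284 -0.3244  0.0079] [0.0083 0.0083]
dropper [ 0.609  -0.38    0.0029] [0.0027 0.0027]
bar [ 0.5499 -0.2605  0.    ]
lm [ 0.5387 -0.287   0.12  ]
lm2 [ 0.5365 -0.2386  0.12  ]
lp [ 0.4604 -0.3682  0.12  ]
sp [ 0.5094 -0.1475  0.12  ]
petri [ 0.4399 -0.1365  0.    ]
timer [ 0.407  -0.2989  0.    ]
tw [0.5904 0.0218 0.    ]
```

```bash
python3 - <<'E'
from h import *
from scipy.spatial.transform import Rotation as R
print(R.from_quat(read_state()["ee_rot"]).as_matrix().round(3))
im=get_image("top")
m=masks_of("long_lever","top"); print([(x["score"],x["rect"]) for x in m])
m2=masks_of("short_lever","top"); print([(x["score"],x["rect"]) for x in m2])
m3=masks_of("push_bar","top"); print([(x["score"],x["rect"]) for x in m3])
c=im[150:300,270:510].copy()
big=cv2.resize(c,None,fx=3,fy=3,interpolation=cv2.INTER_CUBIC)
for mm,col in [(m,(0,0,255)),(m2,(0,255,0))]:
    if mm:
        r=cv2.resize(mm[0]["region"][150:300,270:510].astype(np.uint8),None,fx=3,fy=3,interpolation=0)
        cs,_=cv2.findContours(r,0,2);cv2.drawContours(big,cs,-1,col,1)
        ys,xs=np.nonzero(mm[0]["region"])
        P=np.array([atz("top",[x,y],.129)[:2] for x,y in zip(xs,ys)])
        mu=P.mean(0);u,s,v=np.linalg.svd(P-mu);d=v[0];q=(P-mu)@d
        print("lever axis",mu,d,np.arctan2(d[1],d[0]),mu+d*q.min(),mu+d*q.max(),np.ptp((P-mu)@v[1]))
cv2.imwrite("pics/topz.png",big)
E
```

```text
[[-0.     0.376 -0.926]
 [ 0.    -0.926 -0.376]
 [-1.    -0.    -0.   ]]
[(0.78, [408.7, 228.6, 462.2, 260.8])]
[(0.56, [322.5, 212.5, 351.9, 230.0])]
[(0.92, [281.2, 177.7, 498.2, 247.3]), (0.54, [320.6, 213.6, 351.3, 228.0])]
lever axis [ 0.47072934 -0.35502299] [-0.43328756 -0.90125573] -2.0189336754707154 [ 0.49771578 -0.2988901 ] [ 0.44654824 -0.40532066] 0.019294016138868397
lever axis [ 0.51744822 -0.14727199] [-0.43108976 -0.90230905] -2.0164965003965363 [ 0.53198997 -0.11683482] [ 0.50506263 -0.17319612] 0.020038901016660633
```

View pics/topz.png

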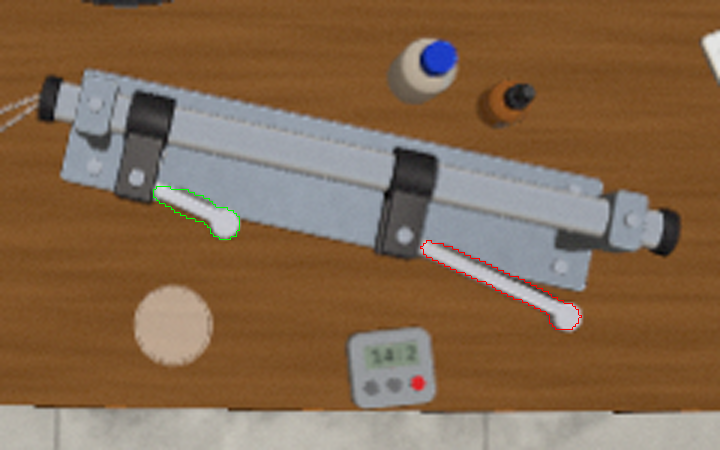

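```bash
cat > geo.py <<'E'
from h import *
f=lambda p:np.array([270+(p[0]+.5)/3-.5,150+(p[1]+.5)/3-.5])
E
python3 - <<'E'
from geo import *
a=atz("top",f([50,98]),.12);b=atz("top",f([663,231]),.12)
print("bar ends",a,b,"len",np.linalg.norm(a-b),"yaw",np.arctan2(*( -(a-b)[[0]] if 0 else -(a-b)[0:1]),(a-b)[1]))
h=atz("top",f([404,235]),.139);tip=atz("top",f([567,317]),.129)
d=(tip-h)[:2];print("hinge",h,"tipball",tip,np.linalg.norm(d),np.arctan2(d[1],d[0]))
d/=np.linalg.norm(d);n=np.array([-d[1],d[0]])
print("pad",h[:2]+.095*d-.005*n)
E
```

```text
bar ends [ 0.59389515 -0.04354539  0.12      ] [ 0.50823768 -0.47029071  0.12      ] len 0.43525712877923317 yaw -0.1980903552038831
hinge [ 0.50243966 -0.28385194  0.139     ] tipball [ 0.44868346 -0.39764451  0.129     ] 0.1258510209821014 -2.012125426963959
pad [ 0.45734029 -0.36761378]
```

```bash
python3 -m jog '0.3 -1.9 -2.5 -0.09 0 0 0; 0.6 -3.8 -5 -0.18 0 0 0; 0.9 -5.7 -7.5 -0.27 0 0 0; 1.2 -7.6 -10 -0.36 0 0 0; 1.5 -9.5 -12.5 -0.45 0 0 0; 1.8 -11.4 -15 -0.54 0 0 0; 2.1 -13.3 -17.5 -0.63 0 0 0; 2.4 -15.2 -20 -0.72 0 0 0; 2.8 -17.2 -22.5 -0.81 0 0 0; 3.1 -19.1 -25.1 -0.875 0 0 0; 3.1 -19.1 -25.1 -0.875 0 0 0; 3.1 -19.1 -25.1 -0.875 0 0 0; 3.1 -19.1 -25.1 -0.875 0 0 0' 60
python3 - <<'E'
from h import *
from scipy.spatial.transform import Rotation as R
s=read_state();print(s["ee_pos"],s["finger_gap"],s["wrist_force"],s["t"],R.from_quat(s["ee_rot"]).as_matrix().round(3))
c=get_calibration("wrist")
im=get_image("wrist");p=place_of("long_lever_pad","wrist");print(p)
print(c["R"],c["t"])
if p:
  print(atz("wrist",p[0]["at"],.12,c), tri([ray("wrist",p[0]["at"],c),ray("top",[443.1,249.4])]))
m=masks_of("long_lever","wrist")
if m:
    cs,_=cv2.findContours(m[0]["region"].astype(np.uint8),0,2);im=im.copy();cv2.drawContours(im,cs,-1,(0,0,255),1)
cv2.imwrite("pics/w1.png",im)
cv2.imwrite("pics/s1.png",cv2.resize(get_image("side")[90:240,240:440],None,fx=4,fy=4))
E
```

```text
t: 2.38
ee_pos: [0.4145, -0.3545, 0.2004]
ee_rot: [-0.571, -0.416, 0.571, -0.417]
wrist_force: [-0.1, -0.3, 0.6]
finger_gap: -0.002
[ 0.41451613 -0.35445949  0.2004482 ] -0.0017752945992908131 [-0.1239525  -0.31578188  0.64683886] 2.3833 [[-0.     0.952 -0.306]
 [-0.001 -0.306 -0.952]
 [-1.     0.     0.001]]
[{'at': [385.1, 200.8], 'score': 0.93}]
[[ 0.95232512 -0.30508244 -0.00125001]
 [-0.28863371 -0.902292    0.32024949]
 [-0.09883037 -0.30462084 -0.94733241]] [-0.50353276 -0.23217157  0.28323973]
[ 0.4596403 -0.3663091  0.12     ] (array([ 0.46056189, -0.37222972,  0.10610127]), [np.float64(0.0004108715726736484), np.float64(0.00041087157267358763)])
```

View pics/w1.png

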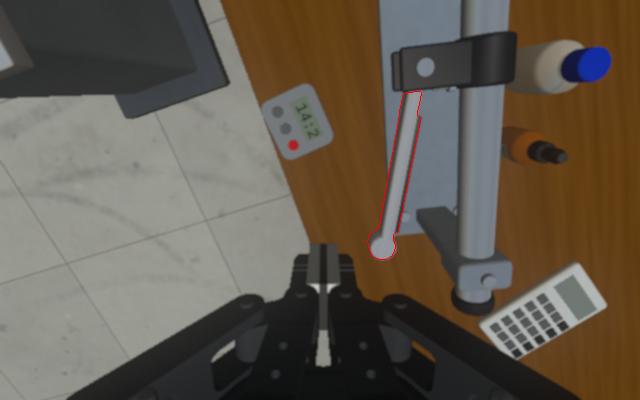

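View pics/s1.png

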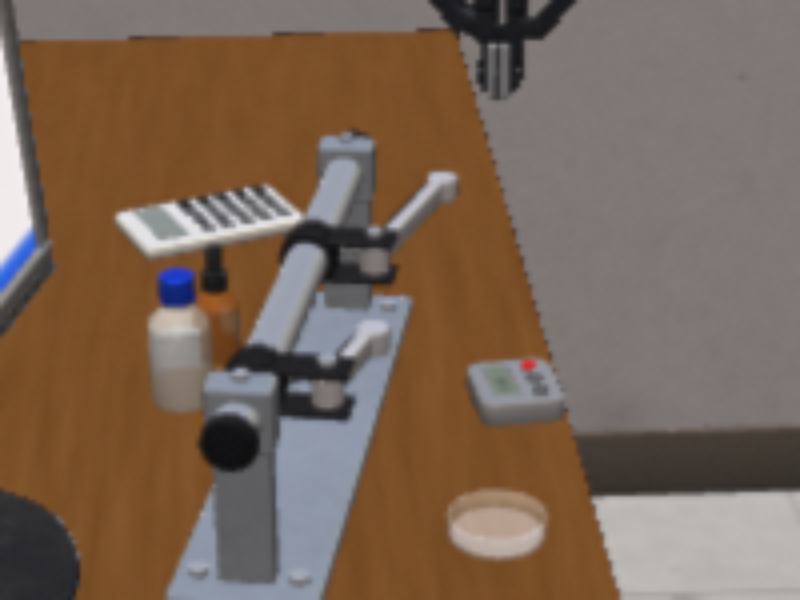

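```bash
python3 -m jog '2.5 0 0 0 0 0 0; 5 0 0 0 0 0 0; 7.5 0 0 0 0 0 0; 9.4 0.5 0 0 0 0 0; 9.4 1 0 0 0 0 0; 9.4 1.5 0 0 0 0 0; 9.4 2 0 0 0 0 0; 9.4 2.2 0 0 0 0 0; 9.4 2.2 0 0 0 0 0'
python3 - <<'E'
from h import *
s=read_state();print(s["ee_pos"],s["wrist_force"],s["torque"])
cv2.imwrite("pics/w2.png",get_image("wrist"))
cv2.imwrite("pics/s2.png",cv2.resize(get_image("side")[90:240,240:440],None,fx=4,fy=4))
E
```

```text
t: 3.33
ee_pos: [0.4369, -0.3613, 0.1075]
ee_rot: [0.571, 0.416, -0.571, 0.418]
wrist_force: [0.3, -0.6, -0.5]
finger_gap: 0.0
[ 0.4368993  -0.3612873   0.10754833] [ 0.30651168 -0.61525879 -0.52372941] [-0.01066165 -0.00397065  0.00436144]
```

View pics/w2.png

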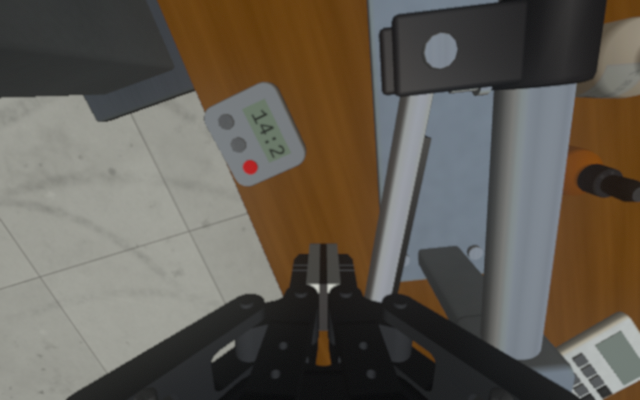

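View pics/s2.png

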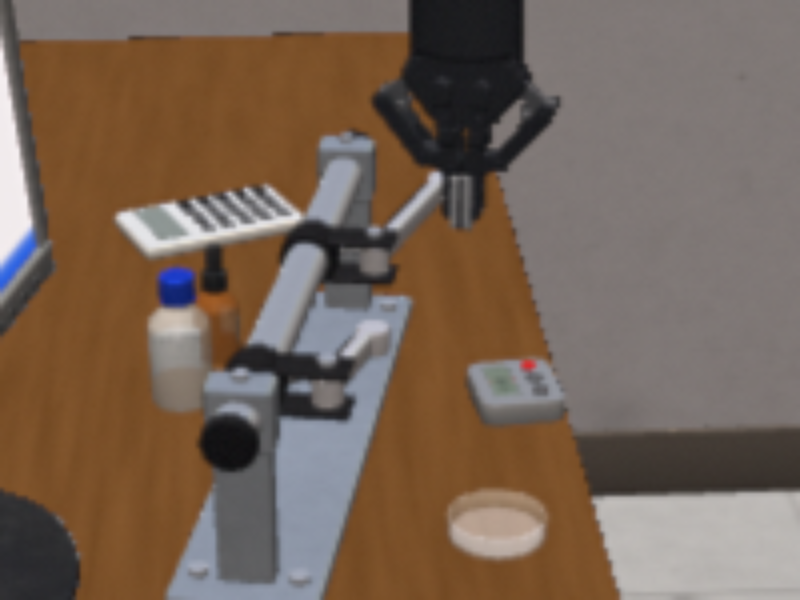

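```bash
python3 -m jog '0 0.25 0 0 0 0 0; 0 0.5 0 0 0 0 0; 0 0.75 0 0 0 0 0; 0 1 0 0 0 0 0; 0 1.25 0 0 0 0 0; 0 1.5 0 0 0 0 0; 0 1.7 0 0 0 0 0; 0 1.7 0 0 0 0 0'
python3 - <<'E'
from h import *
s=read_state();print(s["ee_pos"],s["wrist_force"],s["torque"])
cv2.imwrite("pics/w3.png",get_image("wrist"))
E
```

```text
t: 4.1
ee_pos: [0.4517, -0.3661, 0.1061]
ee_rot: [-0.571, -0.417, 0.571, -0.417]
wrist_force: [-3.3, -0.6, 0.5]
finger_gap: -0.0
[ 0.45173957 -0.36606876  0.10608946] [-3.29227714 -0.58949161  0.48733153] [-0.1639182   0.55805755 -0.03468672]
```

View pics/w3.png

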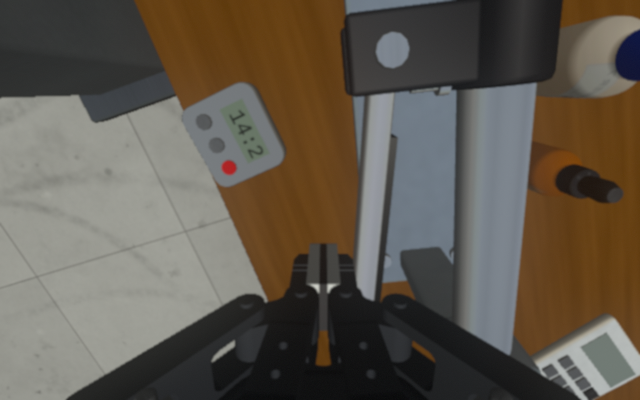

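```bash
python3 -m jog '0 0.2 0 0 0 0 0; 0 0.4 0 0 0 0 0; 0 0.6 0 0 0 0 0; 0 0.6 0 0 0 0 0'; python3 -m jog '0 0.2 0 0 0 0 0; 0 0.4 0 0 0 0 0; 0 0.4 0 0 0 0 0'
```

```text
t: 4.48
ee_pos: [0.4576, -0.3679, 0.1062]
ee_rot: [-0.571, -0.417, 0.571, -0.417]
wrist_force: [-3.4, -2.0, 0.1]
finger_gap: 0.004
t: 4.73
ee_pos: [0.4615, -0.3691, 0.1062]
ee_rot: [-0.571, -0.417, 0.571, -0.417]
wrist_force: [-5.0, -1.7, -0.3]
finger_gap: -0.0
```

```bash
python3 -m jog '0 0.15 0 0 0 0 0; 0 0.3 0 0 0 0 0; 0 0.3 0 0 0 0 0'; python3 -m jog '0 0.15 0 0 0 0 0; 0 0.3 0 0 0 0 0; 0 0.3 0 0 0 0 0'
python3 - <<'E'
from h import *
cv2.imwrite("pics/w4.png",get_image("wrist"))
E
```

```text
t: 4.98
ee_pos: [0.4641, -0.3699, 0.1062]
ee_rot: [-0.571, -0.417, 0.571, -0.417]
wrist_force: [-4.8, -1.2, -0.2]
finger_gap: -0.001
t: 5.23
ee_pos: [0.4669, -0.3706, 0.1062]
ee_rot: [-0.571, -0.417, 0.571, -0.417]
wrist_force: [-5.1, -0.9, 0.0]
finger_gap: -0.003
```

View pics/w4.png

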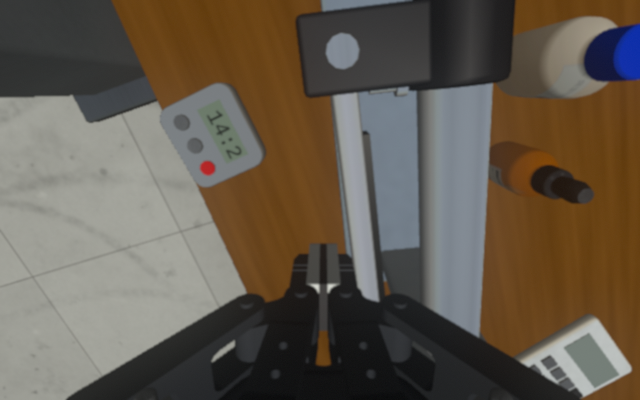

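```bash
python3 -m jog '0 0.1 0 0 0 0 0; 0 0.2 0 0 0 0 0; 0 0.2 0 0 0 0 0'; python3 -m jog '0 0.1 0 0 0 0 0; 0 0.2 0 0 0 0 0; 0 0.2 0 0 0 0 0';
```

```text
t: 5.53
ee_pos: [0.4687, -0.371, 0.1062]
ee_rot: [-0.571, -0.417, 0.571, -0.417]
wrist_force: [-5.4, -0.0, 0.2]
finger_gap: -0.004
t: 5.78
ee_pos: [0.4697, -0.3712, 0.106]
ee_rot: [-0.571, -0.418, 0.572, -0.416]
wrist_force: [-8.1, 1.5, 2.8]
finger_gap: -0.004
```

```bash
python3 -m jog '0 0.1 0 0 0 0 0; 0 0.1 0 0 0 0 0; 0 0.1 0 0 0 0 0';python3 -m jog '0 0.1 0 0 0 0 0; 0 0.1 0 0 0 0 0; 0 0.1 0 0 0 0 0'
python3 - <<'E'
from h import *
s=read_state();print(s["ee_pos"],s["wrist_force"],s["torque"])
im=get_image("wrist");c=get_calibration("wrist")
cv2.imwrite("pics/w5.png",im)
m=masks_of("long_lever","wrist");print([x["score"] for x in m])
ys,xs=np.nonzero(m[0]["region"]);P=np.array([atz("wrist",[x,y],.129,c)[:2] for x,y in zip(xs,ys)])
mu=P.mean(0);v=np.linalg.svd(P-mu)[2][0];v*=-np.sign(v[1]);print(np.arctan2(v[1],v[0]))
E
```

```text
t: 6.03
ee_pos: [0.4699, -0.3713, 0.106]
ee_rot: [-0.571, -0.418, 0.572, -0.416]
wrist_force: [-10.0, 2.8, 3.6]
finger_gap: -0.0
t: 6.28
ee_pos: [0.4701, -0.3714, 0.106]
ee_rot: [-0.57, -0.418, 0.572, -0.415]
wrist_force: [-12.5, 3.4, 6.8]
finger_gap: 0.001
[ 0.4700886  -0.37137338  0.10596026] [-12.47648359   3.40573624   6.80473868] [0.77176635 2.49238334 0.10475992]
[0.75, 0.21]
-1.6843734448735213
```

View pics/w5.png

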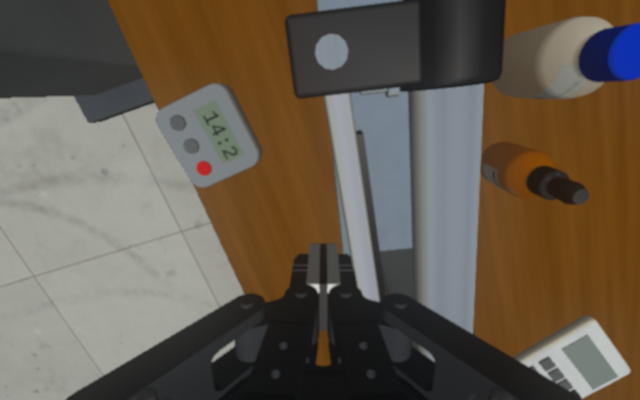

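```bash
python3 - <<'E'
from h import *
s=get_image("side");cv2.imwrite("pics/s5.png",cv2.resize(s[100:185,280:400],None,fx=6.5,fy=6.5,interpolation=cv2.INTER_CUBIC))
t=get_image("top");cv2.imwrite("pics/t5.png",cv2.resize(t[170:290,360:520],None,fx=4.5,fy=4.5,interpolation=cv2.INTER_CUBIC))
E
```

```text
(no output)
```

View pics/s5.png

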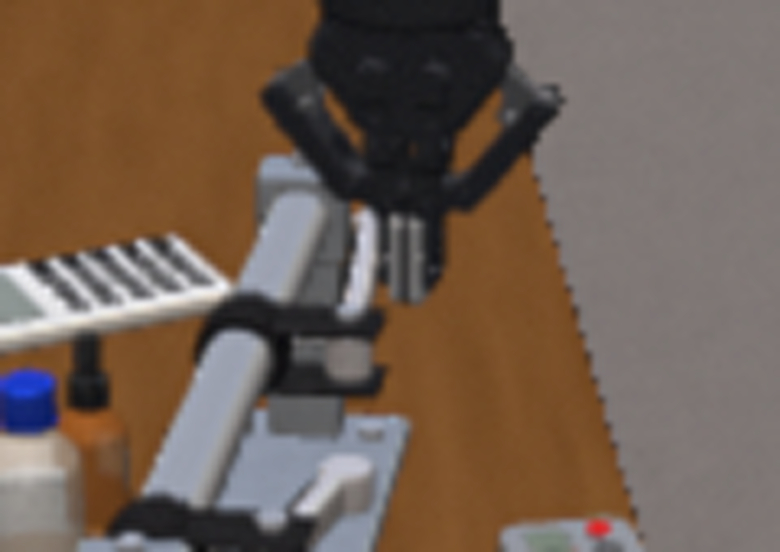

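View pics/t5.png

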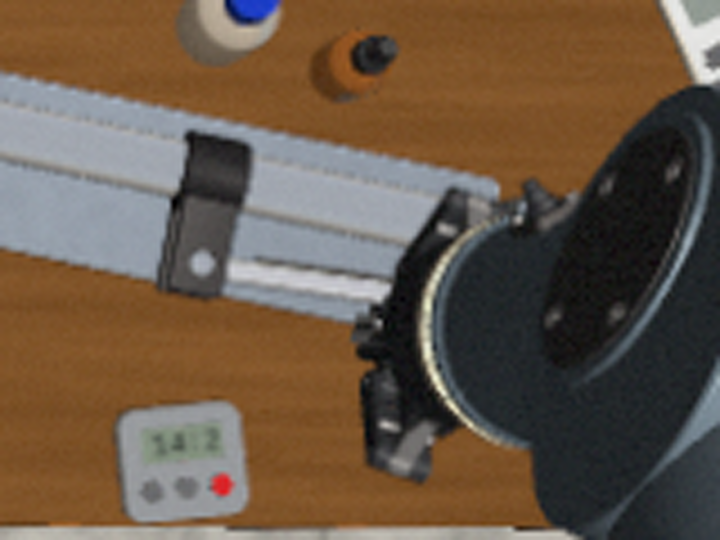

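```bash
python3 -m jog '0 -0.3 0 0 0 0 0; 0 -0.6 0 0 0 0 0; 0 -0.9 0 0 0 0 0; 0 -1.2 0 0 0 0 0; 0 -1.5 0 0 0 0 0; 0 -1.8 0 0 0 0 0; 0 -2.1 0 0 0 0 0; 0 -2.4 0 0 0 0 0; 0 -2.7 0 0 0 0 0; 0 -3 0 0 0 0 0; 0 -3.4 0 0 0 0 0; 0 -3.8 0 0 0 0 0; 0 -4.2 0 0 0 0 0; 0 -4.5 0 0 0 0 0; 0 -4.5 0 0 0 0 0; 0 -4.5 0 0 0 0 0; 0 -4.5 0 0 0 0 0'
python3 - <<'E'
from h import *
s=read_state();print(s["ee_pos"],s["wrist_force"],s["torque"])
im=get_image("wrist");c=get_calibration("wrist")
cv2.imwrite("pics/w6.png",im)
m=masks_of("long_lever","wrist");print([x["score"] for x in m])
ys,xs=np.nonzero(m[0]["region"]);P=np.array([atz("wrist",[x,y],.129,c)[:2] for x,y in zip(xs,ys)])
mu=P.mean(0);v=np.linalg.svd(P-mu)[2][0];v*=-np.sign(v[1]);print(np.arctan2(v[1],v[0]))
E
```

```text
t: 7.9
ee_pos: [0.4302, -0.359, 0.1064]
ee_rot: [0.571, 0.417, -0.571, 0.417]
wrist_force: [-0.6, -0.2, 0.3]
finger_gap: -0.001
[ 0.4301615  -0.35895432  0.10636468] [-0.57793797 -0.19548879  0.31817928] [-0.02770053  0.01357722  0.02499307]
[0.92]
-1.9794068969955585
```

View pics/w6.png

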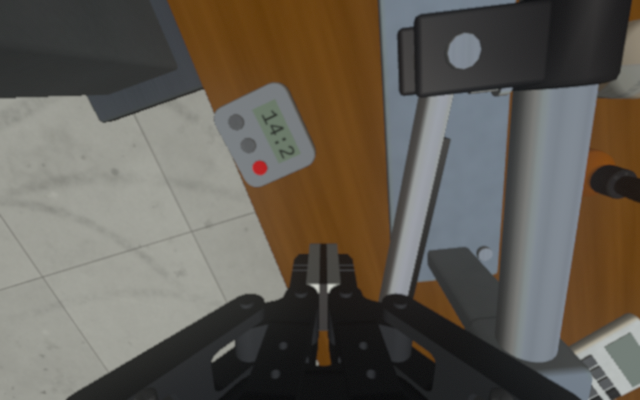

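```bash
python3 -m jog '0 0.3 0 0 0 0 0; 0 0.6 0 0 0 0 0; 0 0.9 0 0 0 0 0; 0 1.2 0 0 0 0 0; 0 1.4 0 0 0 0 0; 0 1.6 0 0 0 0 0; 0 1.8 0 0 0 0 0; 0 2.1 0 0 0 0 0; 0 2.4 0 0 0 0 0; 0 2.7 0 0 0 0 0; 0 3 0 0 0 0 0; 0 3.3 0 0 0 0 0; 0 3.5 0 0 0 0 0; 0 3.7 0 0 0 0 0; 0 3.9 0 0 0 0 0; 0 4 0 0 0 0 0; 0 4.1 0 0 0 0 0; -0.05 4.2 0 0 0 0 0; -0.05 4.2 0 0 0 0 0'; python3 -m jog '0 0.1 0 0 0 0 0; 0 0.1 0 0 0 0 0';  python3 -m jog '-0.05 0.1 0 0 0 0 0; -0.05 0.1 0 0 0 0 0'
```

```text
t: 9.58
ee_pos: [0.4691, -0.3714, 0.1063]
ee_rot: [-0.571, -0.417, 0.572, -0.416]
wrist_force: [-6.1, -0.5, -1.1]
finger_gap: -0.002
t: 9.75
ee_pos: [0.4695, -0.3715, 0.1061]
ee_rot: [-0.571, -0.418, 0.572, -0.416]
wrist_force: [-7.0, 0.9, 0.5]
finger_gap: -0.006
t: 9.92
ee_pos: [0.4696, -0.3715, 0.1063]
ee_rot: [-0.57, -0.418, 0.572, -0.415]
wrist_force: [-8.4, 1.2, -1.1]
finger_gap: -0.001
```

```bash
python3 -m jog '0 0.1 0 0 0 0 0; 0 0.1 0 0 0 0 0';  python3 -m jog '-0.05 0.15 0 0 0 0 0; -0.05 0.15 0 0 0 0 0; -0.05 0.15 0 0 0 0 0';python3 -m jog '0 0 0 0 0 0 0; 0 0 0 0 0 0 0; 0 0 0 0 0 0 0; 0 0 0 0 0 0 0; 0 0 0 0 0 0 0; 0 0 0 0 0 0 0'
python3 - <<'E'
from h import *
im=get_image("wrist");c=get_calibration("wrist")
cv2.imwrite("pics/w7.png",im)
m=masks_of("long_lever","wrist");print([x["score"] for x in m])
ys,xs=np.nonzero(m[0]["region"]);P=np.array([atz("wrist",[x,y],.129,c)[:2] for x,y in zip(xs,ys)])
mu=P.mean(0);v=np.linalg.svd(P-mu)[2][0];v*=-np.sign(v[1]);print(np.arctan2(v[1],v[0]))
t=get_image("top");cv2.imwrite("pics/t7.png",cv2.resize(t[150:300,230:510],None,fx=2.8,fy=2.8,interpolation=cv2.INTER_CUBIC))
s=read_state();print(s["ee_pos"],s["wrist_force"],s["torque"])
E
```

```text
t: 10.08
ee_pos: [0.4699, -0.3716, 0.1062]
ee_rot: [-0.57, -0.419, 0.572, -0.415]
wrist_force: [-12.3, 2.1, 0.9]
finger_gap: -0.001
t: 10.33
ee_pos: [0.4701, -0.3717, 0.1063]
ee_rot: [-0.57, -0.419, 0.573, -0.414]
wrist_force: [-12.9, 3.5, -0.2]
finger_gap: 0.0
t: 10.83
ee_pos: [0.4701, -0.3717, 0.1063]
ee_rot: [-0.57, -0.419, 0.573, -0.414]
wrist_force: [-13.9, 3.5, -0.8]
finger_gap: 0.002
[0.84]
-1.6838207160211942
[ 0.47009173 -0.37165166  0.10627727] [-1.27157220e+01  2.55141280e+00 -3.46171657e-03] [0.6389437  2.77182307 0.0389358 ]
```

View pics/w7.png

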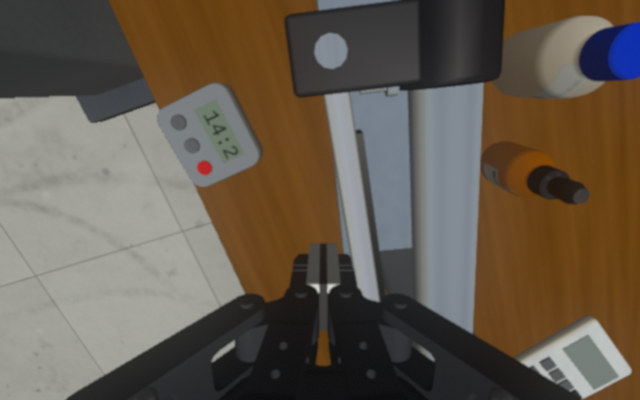

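View pics/t7.png

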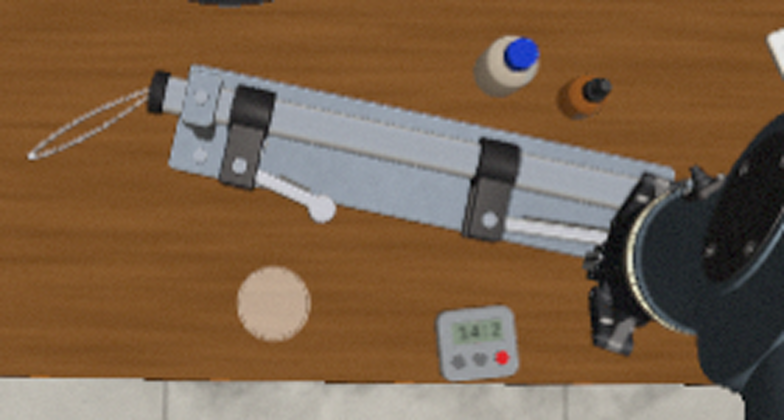

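The wrist view shows the long lever in, running from (340,95) to (370,300), with the gap to the bar open. The top view shows the short lever still out at (320,208) and the other things where they were. The arm is holding about 13 N on the stop, so I'll hand it in.

```bash
python3 -c "
from workcell import *
print(sign_off())"
```

```text
the job is handed in; nothing more can be done
None
```

I pressed the long brake lever onto its stop with the back of the shut fingers and let it spring all the way out. I then pressed it in a second time and handed the job in while holding it there, at about 11 s on the robot's clock.

- **First press:** the lever stopped firmly at about 13 N. The lever angle in the wrist view was −1.684 rad.
- **Release:** wrist force fell to about 0.6 N, which is noise. The angle went to −1.979 rad, a swing of 0.295 rad against the stated 0.28 rad, so it was fully out within measuring error.
- **Second press, held at hand-in:** about 13–14 N, steady for over half a second. The angle was −1.684 rad, the same as the first press, and the position no longer gave when I pushed further.
- **Surroundings:** in the last top picture the short lever is still out, and the dish, timer, bottles and tweezers look unmoved. The pictures showed no contact with the bar or its stand.

**Disagreements:** during the first press an upward force of nearly 7 N built up. I took it to be friction on the blade, and it was about zero in the second press after I raised the target slightly. One height measured from the wrist and top views put the lever pad at 106 mm, against the stated 120 mm. I worked with 120 mm, which the first side and top measurement (118 mm) supported.

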